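Line up the spice tins by size

TASK

Line up the four closed spice tins in order of size on the row of cork mats, one tin standing centred on each mat: the smallest on the mat next to the steel mixing bowl, growing to the largest on the mat next to the white tub. Keep the tins upright, and leave the bowl and the tub where they stand.

Things in the scene. Friction and masses are not known exactly. Their poses are not given: they have to be found in the camera images.
- tin_38: the smallest of four closed round spice tins: upright plain cylinder, steel with a flat black lid, 38 mm in diameter, 50 mm high over all, 70 g or a little more or less; origin at the centre of its underside, z up. Stands loose on the table at the start
- tin_46: the second smallest of four closed round spice tins: upright plain cylinder, steel with a flat black lid, 46 mm in diameter, 70 mm high over all, 120 g or a little more or less; origin at the centre of its underside, z up. Stands loose on the table at the start
- tin_54: the second largest of four closed round spice tins: upright plain cylinder, steel with a flat black lid, 54 mm in diameter, 90 mm high over all, 200 g or a little more or less; origin at the centre of its underside, z up. Stands loose on the table at the start
- tin_62: the largest of four closed round spice tins: upright plain cylinder, steel with a flat black lid, 62 mm in diameter, 110 mm high over all, 300 g or a little more or less; origin at the centre of its underside, z up. Stands loose on the table at the start
- mat_1: a round cork mat, 80 mm in diameter and 4 mm thick, fixed on a fixed flat wooden board (400 x 110 mm, 12 mm high): its top is 16 mm above the table. Origin at the centre of the mat's underside; x lies across the row, y along it. The four mats look alike and stand in a straight row at 96 mm centres, mat_1 to mat_4 in order; mat_1 is an end mat. The bowl may stand at either end of the row
- mat_2: a round cork mat, 80 mm in diameter and 4 mm thick, fixed on a fixed flat wooden board (400 x 110 mm, 12 mm high): its top is 16 mm above the table. Origin at the centre of the mat's underside; x lies across the row, y along it. The four mats look alike and stand in a straight row at 96 mm centres, mat_1 to mat_4 in order; mat_2 is beside mat_1. The bowl may stand at either end of the row
- mat_3: a round cork mat, 80 mm in diameter and 4 mm thick, fixed on a fixed flat wooden board (400 x 110 mm, 12 mm high): its top is 16 mm above the table. Origin at the centre of the mat's underside; x lies across the row, y along it. The four mats look alike and stand in a straight row at 96 mm centres, mat_1 to mat_4 in order; mat_3 is beside mat_4. The bowl may stand at either end of the row
- mat_4: a round cork mat, 80 mm in diameter and 4 mm thick, fixed on a fixed flat wooden board (400 x 110 mm, 12 mm high): its top is 16 mm above the table. Origin at the centre of the mat's underside; x lies across the row, y along it. The four mats look alike and stand in a straight row at 96 mm centres, mat_1 to mat_4 in order; mat_4 is the other end mat. The bowl may stand at either end of the row
- bowl: a loose open steel mixing bowl, 130 mm across the rim and 55 mm high, standing on the table beyond one end of the board, its centre about 130 mm from the end mat's centre; origin at the centre of its underside
- tub: a loose closed round white plastic tub, 110 mm in diameter and 100 mm high, standing on the table beyond the other end of the board, its centre about 130 mm from the end mat's centre; origin at the centre of its underside

How it is judged:
At the end, for the whole second after the job is handed in: Counted from the bowl's end of the row, the mats carry the 38, 46, 54 and 62 mm tins in that order; each tin's centre is within 15 mm of its mat's centre, standing on the mat (underside 12 to 21 mm above the table) and upright within 0.1 rad, released and at rest (under 0.02 m/s and 0.3 rad/s) (((horizontal distance between bowl and mat_1 below 0.2 m and horizontal distance between tin_38 and mat_1 below 0.015 m and height (world z) of tin_38 between 0.012 and 0.021 m and horizontal distance between tin_46 and mat_2 below 0.015 m and height (world z) of tin_46 between 0.012 and 0.021 m and horizontal distance between tin_54 and mat_3 below 0.015 m and height (world z) of tin_54 between 0.012 and 0.021 m and horizontal distance between tin_62 and mat_4 below 0.015 m and height (world z) of tin_62 between 0.012 and 0.021 m) or (horizontal distance between bowl and mat_4 below 0.2 m and horizontal distance between tin_38 and mat_4 below 0.015 m and height (world z) of tin_38 between 0.012 and 0.021 m and horizontal distance between tin_46 and mat_3 below 0.015 m and height (world z) of tin_46 between 0.012 and 0.021 m and horizontal distance between tin_54 and mat_2 below 0.015 m and height (world z) of tin_54 between 0.012 and 0.021 m and horizontal distance between tin_62 and mat_1 below 0.015 m and height (world z) of tin_62 between 0.012 and 0.021 m)) and angle between each of tin_38, tin_46, tin_54, tin_62's own z axis and vertical below 0.1 rad and linear speed of each of tin_38, tin_46, tin_54, tin_62 below 0.02 m/s and angular speed of each of tin_38, tin_46, tin_54, tin_62 below 0.3 rad/s); the robot touches nothing.
It fails at once if a tin is tipped by more than 0.5 rad (angle between any of tin_38, tin_46, tin_54, tin_62's own z axis and vertical above 0.5 rad).
It fails at once if the bowl or the tub is shifted by more than 25 mm (distance of any of bowl, tub from where it was at the start of the episode above 0.025 m).
It also fails if it takes over 109 s, if anything falls off the work surface, if the arm or the gripper's body presses on something with over 40 N, if the wrist force passes 120 N, or if a joint passes its speed limit or range.

ROBOT

A 7-joint arm with a two-finger parallel gripper is mounted at the origin on the work surface. World frame = base frame: x ahead of the robot, y to its left, z up, the work surface at z = 0. Lengths are in m, angles in rad, forces in N, time in s.
With the tool pointing down it reaches from about 0.425 to 1.025 m from the base axis. Payload 3.6 kg.
Tool frame: the origin (TCP) lies at the very end of the fingers, on their centre line; the grasp point (between the pads) lies 19 mm behind it (ctrl.grip_point_offset is the distance from the TCP to the grasp point, in m); z points along the fingers, y is the line along which they close (so a half turn about z gives the same grasp; the last joint's range is limited). The gripper opens to 85 mm and grips with 20 to 120 N. Pads are 22 mm wide; open, the fingers measure 114 mm over their backs; the gripper's body (76 mm by 85 mm) begins 54 mm behind the grasp point. The pads swing forward as they close: fully open they stand 13 mm farther back than shut.
Start: joints at [-1.196, 0.591, 0.048, 1.609, -0.033, 0.943, -0.034], TCP at [0.328, 0.647, 0.231] pointing down, gripper open.
Joint ranges: [-2.69, 2.69], [-0.47, 2.24], [-1.27, 1.36], [0.19, 2.51], [-1.53, 4.68], [0.08, 2.07], [-3.09, 3.09]. Speed limits (rad/s): [2.57, 2.57, 3.14, 3.14, 3.14, 3.14, 3.14].

INTERFACE

Orientations are given as a unit quaternion [x, y, z, w].
In Python, from plant import ctrl gives the robot as it stands. The module is installed in compiled form; this text tells all that it offers.
- The arm moves only by the tool servo_tool, never from a script. Its argument "targets" is one flat list of numbers, 5 for each row, row after row: the closure, from 0 (fully open) to 1 (shut), then the shift along the tool's x, y, z in m, then the turn about the tool's z in degrees. In form: [jaw, x, y, z, spin, jaw, x, y, z, spin, ...]. A call has 1 to 12 rows; each row shifts and turns the commanded pose from where the row before left it, along the tool's axes as they then stand; what a row does not reach is not made up. A row lasts 1/12 s, in which the tool goes at most 41.7 mm and 7.16 degrees, less where a joint would pass 70% of its speed; a pose out of reach is approached as far as the arm can. A call with a gripper value outside its range is refused whole. The fingers move at their own pace and stop on an object; "squeeze" is the grip in N (left out, the last holds). Time passes only in rows, so rows that do not move let the fingers close. It gives the time, the measured TCP pose, the force, the opening and the grip force at its end, in the units of the state.
- ctrl.get_obs(): the state, without advancing time (a new reading comes with each control period).
- ctrl.snapshot(name): name is "scene" or "top"; returns a dict with "color" (384x512x3 uint8, red, green, blue), "mtx" (3x3 intrinsics, pixels), "rvec" (rotation vector, rad) and "tvec" (3), from world to camera coordinates, as OpenCV has them. Camera axes: x right, y down, z forward; pixel columns grow to the right and rows downward; lengths in m; the calibration is good to about 2 mm. A picture is of the moment at which its call begins. There is no depth.
- ctrl.finish_job(): hands the job in; it is judged then, once.
The state is a dict: "t": time; "joint_pos": joint angles; "joint_vel": joint speeds; "joint_torque": joint torques, N m; "tool_pos": TCP position; "tool_rot": TCP orientation; "force": force on the tool from outside, world axes, zero at the start; "moment": the same for the moment, N m; "gripper_width": opening from 0.0 (shut) to 1.0 (fully open); "grip_force": force on a finger pad.
Only numpy, scipy, OpenCV 4.12 (cv2) and the standard library are available. Lean on these libraries where they do the work, as an engineer would, in place of code of your own. Each camera call takes 0.05 s, during which the arm holds its last target. There are 200 camera calls.

## Working session

There is one attempt and no reset: what is moved stays moved. The work goes in short steps, Python scripts to look and compute and a tool call to move; the robot and the scene stay as the last step left them, time stands still between calls to the robot, and variables do not carry over. Pictures are saved under pics/ and viewed, at most 14 in all, crops included, and the job is handed in when it is done.

Besides the shell and the picture viewer there is one more tool, called after "Call:" as a command line: name --argument value ..., lists and objects as JSON in quotes. servo_tool: Moves the arm, as the interface text tells. Its arguments: {"type":"object","properties":{"targets":{"type":"array","items":{"type":"number"}},"squeeze":{"type":"number"}},"required":["targets"]}

```bash
mkdir -p pics; python3 - <<'E'
from plant import ctrl
import cv2
for n in("scene","top"):
    s=ctrl.snapshot(n); cv2.imwrite(f"pics/{n}0.png",s["color"][:,:,::-1])
    print(n,s["mtx"],s["rvec"],s["tvec"])
o=ctrl.get_obs();print(o, ctrl.grip_point_offset)
E
```

```text
scene [[393.09135491   0.         254.64504717]
 [  0.         393.09135491 193.49827355]
 [  0.           0.           1.        ]] [ 0.73982353  2.62496231 -1.0911875 ] [ 0.4536282  -0.19497628  1.16467606]
top [[498.89341218   0.         255.37934213]
 [  0.         498.89341218 192.33325706]
 [  0.           0.           1.        ]] [ 2.20343725 -2.18468718  0.06684981] [0.02538156 0.57799102 1.10264075]
{'t': 0.1, 'joint_pos': array([-1.19547083,  0.59203205,  0.04831029,  1.60969676, -0.03331081,
        0.942711  , -0.03369409]), 'joint_vel': array([-3.92559390e-04, -3.14071344e-03,  7.39117552e-05, -3.01952689e-03,
       -1.13753690e-04,  1.11696036e-03, -6.16016890e-04]), 'joint_torque': array([ 4.70402971e-03, -5.50000799e+01,  1.55323338e+00, -1.98824805e+01,
        9.70167050e-03,  3.88924760e-03, -1.73216854e-07]), 'tool_pos': array([0.32723653, 0.64610689, 0.23025101]), 'tool_rot': array([ 2.32235336e-01,  9.72659090e-01, -1.00438728e-03, -1.83681839e-04]), 'force': array([ 0.66699107,  0.83127825, -0.06515386]), 'moment': array([ 0.00723085, -0.05288923, -0.04238265]), 'grip_force': 0.0, 'gripper_width': 1.0017081152237501} 0.0187
```

View pics/scene0.png

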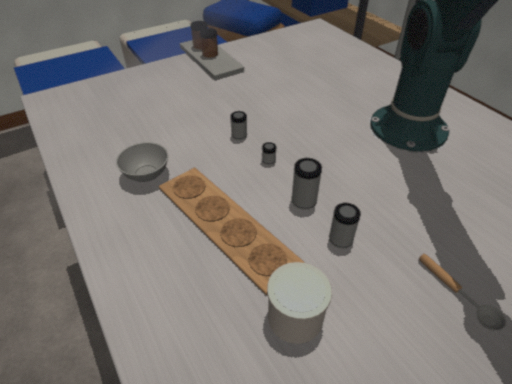

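View pics/top0.png

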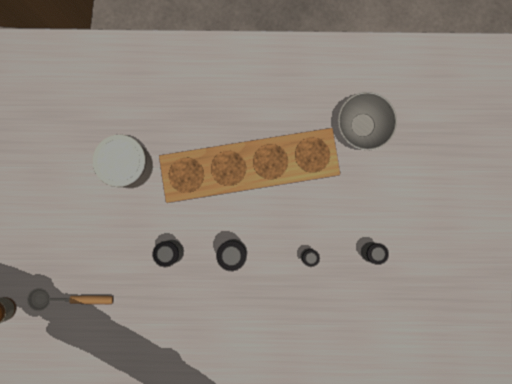

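```bash
cat > h.py <<'E'
import cv2, numpy as np
from plant import ctrl
def ray(s,uv,z):
    R=cv2.Rodrigues(np.array(s["rvec"]))[0]; t=np.array(s["tvec"]).ravel(); c=-R.T@t
    d=R.T@np.linalg.inv(s["mtx"])@np.array([uv[0],uv[1],1.]); return (c+d*(z-c[2])/d[2])[:2]
def proj(s,p): return cv2.projectPoints(np.array([p],float),np.array(s["rvec"]),np.array(s["tvec"]),s["mtx"],None)[0].ravel()
def blobs(s,lo,hi,amin,amax):
    m=cv2.inRange(cv2.cvtColor(s["color"],cv2.COLOR_RGB2HSV),lo,hi)
    cs=cv2.findContours(m,cv2.RETR_EXTERNAL,cv2.CHAIN_APPROX_NONE)[0]
    return [c for c in cs if amin<cv2.contourArea(c)<amax]
E
python3 - <<'E'
from h import *
s=ctrl.snapshot("top")
c=cv2.resize(s["color"][225:285,140:400],None,fx=3,fy=3,interpolation=0)[:,:,::-1]
d=cv2.resize(ctrl.snapshot("scene")["color"][100:260,220:370],None,fx=4,fy=4,interpolation=0)[:,:,::-1]
cv2.imwrite("pics/c1.png",cv2.vconcat([cv2.resize(d[:400],(780,520))[:400],c]))
for b in blobs(s,(0,0,0),(180,255,25),80,3000):
    (u,v),r=cv2.minEnclosingCircle(b); print("blk",u,v,r,cv2.contourArea(b))
    if 120<v<290 and u>140:
        for z in(.05,.07,.09,.11): print(z,ray(s,(u,v),z).round(4), 2*np.linalg.norm(ray(s,(u+r,v),z)-ray(s,(u,v),z)))
hsv=cv2.cvtColor(s["color"],cv2.COLOR_RGB2HSV)
for p in((186,174),(190,170),(207,171),(119,161),(232,254),(232,243)): print(p,hsv[p[1],p[0]])
E
```

```text
(186, 174) [ 14 139 134]
(190, 170) [ 15 140 131]
(207, 171) [ 15 135 159]
(119, 161) [ 35  10 159]
(232, 254) [ 19  19 108]
(232, 243) [ 0 13 40]
```

View pics/c1.png

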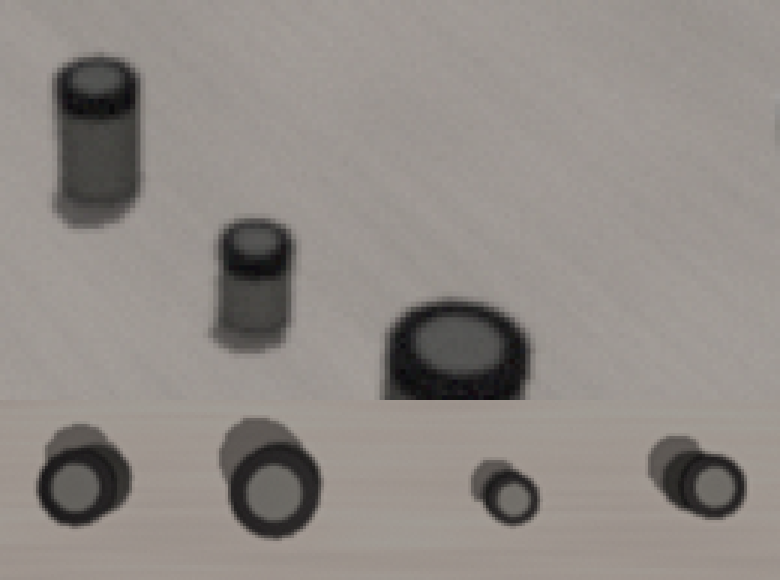

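The crop shows each lid's grey centre disc inside a black rim in the top view; I use those discs for the tins and the board's rectangle for the mats.

```bash
cat >> h.py <<'E'
def lids(s,vmax=75):
    g=cv2.cvtColor(s["color"],cv2.COLOR_RGB2GRAY); m=cv2.inRange(g,0,vmax)
    cs,h=cv2.findContours(m,cv2.RETR_CCOMP,cv2.CHAIN_APPROX_NONE); out=[]
    for c,k in zip(cs,h[0]):
        if k[3]>=0 and cv2.contourArea(c)>15:
            M=cv2.moments(c); out.append((M["m10"]/M["m00"],M["m01"]/M["m00"],M["m00"]))
    return out
E
python3 - <<'E'
from h import *
s=ctrl.snapshot("top"); q=ctrl.snapshot("scene")
print("scene lids",np.round(lids(q),1).tolist())
L=[l for l in lids(s) if 230<l[1]<280 and 140<l[0]<400]; print(np.round(L,1).tolist())
for (u,v,a) in L:
    z={0:.09,1:.11,2:.05,3:.07}[int(np.digitize(u,[200,280,340]))]
    p=ray(s,(u,v),z); print(z,p.round(4),"scene pix",proj(q,(*p,z)).round(1))
b=max(blobs(s,(8,90,60),(22,255,255),3000,20000),key=cv2.contourArea)
box=cv2.boxPoints(cv2.minAreaRect(b)); W=np.array([ray(s,p,.012) for p in box]);print("board",W.round(4).tolist(),[np.linalg.norm(W[i]-W[i-1]).round(4) for i in range(4)])
c=W.mean(0); e=max(W[1]-W[0],W[2]-W[1],key=np.linalg.norm); e/=np.linalg.norm(e); e*=np.sign(e[1])
print("dir",e,"deg",np.degrees(np.arctan2(e[1],e[0])))
for k in(-1.5,-.5,.5,1.5):
    p=c+e*.096*k; print("mat",k,p.round(4),"top",proj(s,(*p,.016)).round(1),"scene",proj(q,(*p,.016)).round(1))
# cork mask
hsv=cv2.cvtColor(s["color"],cv2.COLOR_RGB2HSV); 
m=np.zeros(hsv.shape[:2],np.uint8); cv2.fillPoly(m,[box.astype(int)],255)
m&=cv2.inRange(cv2.GaussianBlur(hsv[:,:,2],(3,3),0),0,146)
m=cv2.morphologyEx(cv2.morphologyEx(m,3,np.ones((5,5))),2,np.ones((7,7)))
for cc in cv2.findContours(m,0,1)[0]:
    if cv2.contourArea(cc)>300:
        (u,v),r=cv2.minEnclosingCircle(cc); M=cv2.moments(cc);print("cork",round(u,1),round(v,1),round(r,1),M["m10"]/M["m00"],M["m01"]/M["m00"],ray(s,(M["m10"]/M["m00"],M["m01"]/M["m00"]),.016).round(4))
for n,uv,z in(("tub",(119,161),.1),("bowl",(367,121),.055)): print(n,ray(s,uv,z))
E
```

```text
scene lids [[347.4, 211.2, 139.5], [307.8, 165.7, 130.5], [268.8, 145.6, 29.5], [238.0, 114.5, 32.0], [419.9, 117.3, 102.5], [390.0, 46.4, 192.0]]
[[310.9, 257.8, 110.5], [377.8, 253.6, 156.0], [230.9, 255.5, 294.0], [164.8, 253.8, 206.5]]
0.05 [ 0.4351 -0.0907] scene pix [268. 146.]
0.07 [ 0.4466 -0.2305] scene pix [237.4 115. ]
0.11 [0.4428 0.0794] scene pix [306.9 166.1]
0.09 [0.4438 0.2179] scene pix [346.2 211.4]
board [[0.6602, 0.2508], [0.7276, -0.1427], [0.6203, -0.1598], [0.5537, 0.2317]] [np.float64(0.1081), np.float64(0.3993), np.float64(0.1086), np.float64(0.3971)]
dir [-0.16880469  0.98564952] deg 99.71832832970631
mat -1.5 [ 0.6648 -0.0969] top [312.1 154.3] scene [187.9 186. ]
mat -0.5 [ 0.6486 -0.0023] top [270.1 161.1] scene [211.2 207.4]
mat 0.5 [0.6324 0.0923] top [228.  167.9] scene [237.3 231.3]
mat 1.5 [0.6161 0.187 ] top [185.8 174.7] scene [266.7 258.3]
cork 185.8 174.1 18.8 186.20180084745763 174.9482697740113 [0.6156 0.1861]
cork 227.9 167.6 18.3 228.1296397878954 168.58017919180836 [0.6308 0.0921]
cork 269.7 161.0 18.2 270.00089126559715 161.40409982174685 [ 0.6478 -0.002 ]
cork 311.9 154.1 18.4 312.0204153467089 154.67810630059836 [ 0.6639 -0.0967]
tub [0.63581315 0.31494309]
bowl [ 0.73382843 -0.21220806]
```

```bash
cat > d.py <<'E'
import sys, numpy as np
from scipy.spatial.transform import Rotation as R
from plant import ctrl
T={'38':(.4351,-.0907,.015),'46':(.4466,-.2305,.025),'54':(.4438,.2179,.040),'62':(.4428,.0794,.055),
'm38':(.6648,-.0969,.033),'m46':(.6486,-.0023,.043),'m54':(.6324,.0923,.058),'m62':(.6161,.187,.073)}
o=ctrl.get_obs(); r=R.from_quat(o["tool_rot"]); M=r.as_matrix()
print("t",round(o["t"],2),"pos",o["tool_pos"].round(4),"yang",np.degrees(np.arctan2(M[1,1],M[0,1])).round(2),"tilt",M[2,2].round(4),"w",round(o["gripper_width"],3),"f",round(o["grip_force"],1),"q",o["joint_pos"].round(2))
for k in sys.argv[1:]: print(k,"delta tool mm",(1000*(M.T@(np.array(T[k])-o["tool_pos"]))).round(1))
E
```

Call:
servo_tool --targets '[0,0,0,0,6.7,0,0,0,0,6.7,0,0,0,0,6.7,0,0,0,0,6.7,0,0,0,0,6.7,0,0,0,0,6.7,0,0,0,0,6.7,0,0,0,0,6.5]' --squeeze 40

```text
t: 0.97
tool_pos: [0.3274, 0.6468, 0.2312]
tool_rot: [0.647, 0.763, -0.0, -0.0]
force: [0.1, 0.1, 0.0]
gripper_width: 1.002
grip_force: 0.0
```

```bash
python3 d.py 54
```

```text
t 0.97 pos [0.3274 0.6468 0.2312] yang 9.43 tilt -1.0 w 1.002 f 0.0 q [-1.35  0.61  0.3   1.62 -0.21  0.95 -0.82]
54 delta tool mm [-442.1   44.6  191.2]
```

Call:
servo_tool --targets '[0,-0.037,0.0037,0.003,0,0,-0.037,0.0037,0.003,0,0,-0.037,0.0037,0.003,0,0,-0.037,0.0037,0.003,0,0,-0.037,0.0037,0.003,0,0,-0.037,0.0037,0.003,0,0,-0.037,0.0037,0.003,0,0,-0.037,0.0037,0.003,0,0,-0.037,0.0037,0.003,0,0,-0.037,0.0037,0.003,0,0,-0.037,0.0037,0.003,0,0,-0.035,0.0037,0.003,0]'

```text
t: 1.97
tool_pos: [0.4464, 0.2167, 0.1955]
tool_rot: [0.645, 0.765, 0.0, 0.0]
force: [0.6, -0.8, 0.2]
gripper_width: 0.999
grip_force: 0.0
```

Call:
servo_tool --targets '[0,0,0,0,0,0,0,0,0,0]'

```text
t: 2.13
tool_pos: [0.4468, 0.2161, 0.1955]
tool_rot: [0.647, 0.763, -0.0, 0.0]
force: [-0.3, 0.8, 0.5]
gripper_width: 1.003
grip_force: 0.0
```

```bash
python3 d.py 54
```

```text
t 2.13 pos [0.4468 0.2161 0.1955] yang 9.42 tilt -1.0 w 1.003 f 0.0 q [-0.79  0.37  0.32  2.16 -0.19  0.64 -0.17]
54 delta tool mm [  2.4  -2.6 155.5]
```

Call:
servo_tool --targets '[0,0.0024,-0.0026,0.03,0,0,0,0,0.03,0,0,0,0,0.03,0,0,0,0,0.03,0,0,0,0,0.025,0,0,0,0,0.0105,0,0,0,0,0,0,0.3,0,0,0,0,0.6,0,0,0,0,1,0,0,0,0,1,0,0,0,0,1,0,0,0,0]'

```text
t: 3.13
tool_pos: [0.4436, 0.2213, 0.0413]
tool_rot: [0.644, 0.765, 0.001, 0.0]
force: [-1.5, 0.7, 8.0]
gripper_width: 0.627
grip_force: 42.0
```

Call:
servo_tool --targets '[1,0,0,0,0,1,0,0,0,0,1,0,0,0,0,1,0,0,0,0,1,0,0,0,0]'

```text
t: 3.55
tool_pos: [0.4437, 0.2213, 0.0413]
tool_rot: [0.644, 0.765, 0.001, 0.0]
force: [-2.0, 1.0, 8.3]
gripper_width: 0.626
grip_force: 42.0
```

Call:
servo_tool --targets '[1,0,0,-0.01,0,1,0,0,-0.03,0,1,0,0,-0.04,0,1,0,0,-0.04,0,1,0,0,-0.03,0,1,0,0,0,0]'

```text
t: 4.05
tool_pos: [0.4468, 0.222, 0.1961]
tool_rot: [0.645, 0.764, 0.006, 0.002]
force: [0.8, 1.0, -2.5]
gripper_width: 0.621
grip_force: 43.1
```

```bash
python3 d.py 54 m54; python3 - <<'E'
from h import *
import cv2
a=ctrl.snapshot("top")["color"][130:340,90:300,::-1]; b=ctrl.snapshot("scene")["color"][100:310,230:440,::-1]
cv2.imwrite("pics/g54.png",cv2.resize(cv2.hconcat([a,b]),None,fx=1.9,fy=1.9))
E
```

```text
t 4.05 pos [0.4468 0.222  0.1961] yang 9.7 tilt -0.9999 w 0.621 f 43.1 q [-0.81  0.37  0.34  2.16 -0.21  0.62 -0.16]
54 delta tool mm [ -4.4  -5.5 156.1]
m54 delta tool mm [-159.8  159.5  139.2]
```

View pics/g54.png

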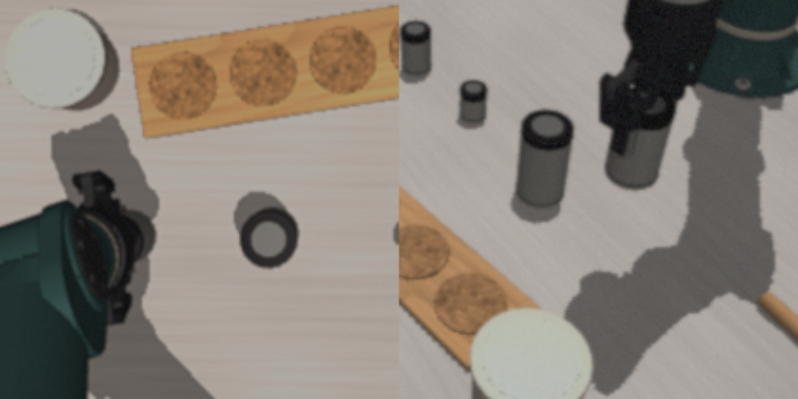

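Call:
servo_tool --targets '[1,-0.01,0.01,0,0,1,-0.02,0.02,0,0,1,-0.02,0.02,0,0,1,-0.02,0.02,0,0,1,-0.02,0.02,0.01,0,1,-0.02,0.02,0.01,0,1,-0.02,0.02,0.02,0,1,-0.02,0.02,0.02,0,1,-0.01,0.01,0.02,0,1,0,0,0.01,0,1,0,0,0,0,1,0,0,0,0]'

```text
t: 5.15
tool_pos: [0.6252, 0.0905, 0.0978]
tool_rot: [0.644, 0.765, -0.002, -0.002]
force: [-0.5, 0.6, -2.0]
gripper_width: 0.619
grip_force: 43.1
```

```bash
python3 d.py m54;
```

```text
t 5.15 pos [0.6252 0.0905 0.0978] yang 9.77 tilt -1.0 w 0.619 f 43.1 q [-0.39  0.66  0.26  1.92 -0.28  0.6   0.22]
m54 delta tool mm [ 0.5  7.7 39.7]
```

Call:
servo_tool --targets '[1,0.0012,0.004,0.01,0,1,0.001,0.0037,0.012,0,1,0,0,0.01,0,1,0,0,0.005,0,1,0,0,0,0,1,0,0,0,0]'

```text
t: 5.65
tool_pos: [0.6346, 0.0935, 0.0624]
tool_rot: [0.644, 0.765, -0.0, -0.0]
force: [-0.0, 0.3, -2.9]
gripper_width: 0.622
grip_force: 43.1
```

```bash
python3 d.py m54;
```

```text
t 5.65 pos [0.6346 0.0935 0.0624] yang 9.76 tilt -1.0 w 0.622 f 43.1 q [-0.38  0.72  0.24  1.91 -0.3   0.55  0.23]
m54 delta tool mm [-0.8 -2.4  4.4]
```

Call:
servo_tool --targets '[1,0.001,-0.0024,0.0025,0,1,0,0,0.002,0,1,0,0,0,0,1,0,0,0,0,0.3,0,0,0,0,0.2,0,0,0,0,0,0,0,0,0,0,0,0,0,0,0,0,0,0,0,0,0,0,0,0]'

```text
t: 6.48
tool_pos: [0.6327, 0.094, 0.0585]
tool_rot: [0.645, 0.765, 0.0, 0.0]
force: [0.2, -0.7, 0.2]
gripper_width: 0.999
grip_force: 0.0
```

Call:
servo_tool --targets '[0,0,0,-0.015,0,0,0,0,-0.02,0,0,0,0,-0.03,0,0,0,0,-0.03,0,0,0,0,-0.03,0,0,0,0,0,0,0,0,0,0,0]'

```text
t: 7.07
tool_pos: [0.6341, 0.0941, 0.1856]
tool_rot: [0.645, 0.765, 0.002, 0.001]
force: [0.2, 0.4, -0.1]
gripper_width: 1.001
grip_force: 0.0
```

```bash
python3 d.py m54 62
```

```text
t 7.07 pos [0.6341 0.0941 0.1856] yang 9.74 tilt -1.0 w 1.001 f 0.0 q [-0.44  0.55  0.32  1.86 -0.24  0.76  0.18]
m54 delta tool mm [ -1.6  -2.6 127.6]
62 delta tool mm [  17.8 -191.6  129.7]
```

Call:
servo_tool --targets '[0,0.002,-0.02,0,0,0,0.003,-0.032,0,0,0,0.003,-0.032,0,0,0,0.003,-0.032,0,0,0,0.003,-0.032,0,0,0,0.002,-0.028,0,0,0,0.0018,-0.0156,0,0,0,0,0,0,0,0,0,0,0,0]'

```text
t: 7.82
tool_pos: [0.4396, 0.0791, 0.1826]
tool_rot: [0.644, 0.765, -0.001, -0.0]
force: [-0.6, -0.0, -0.2]
gripper_width: 0.999
grip_force: 0.0
```

```bash
python3 d.py 62; python3 - <<'E'
from h import *
s=ctrl.snapshot("top")
for l in lids(s):
    if 140<l[1]<200 and 180<l[0]<330: print(np.round(l,1), ray(s,l[:2],.106)-np.array([.6324,.0923]))
E
```

```text
t 7.82 pos [0.4396 0.0791 0.1826] yang 9.77 tilt -1.0 w 0.999 f 0.0 q [-0.54  0.34  0.33  2.27 -0.21  0.56  0.12]
62 delta tool mm [ -0.2   3.4 127.6]
[226.6 162.7 222. ] [ 0.00123012 -0.00153376]
```

Call:
servo_tool --targets '[0,0,0.0034,0.02,0,0,0,0,0.025,0,0,0,0,0.03,0,0,0,0,0.03,0,0,0,0,0.022,0,0,0,0,0,0,0.2,0,0,0,0,0.3,0,0,0,0,1,0,0,0,0,1,0,0,0,0,1,0,0,0,0,1,0,0,0,0]' --squeeze 45

```text
t: 8.87
tool_pos: [0.4448, 0.08, 0.057]
tool_rot: [0.644, 0.765, 0.001, 0.001]
force: [0.6, -0.4, -1.2]
gripper_width: 0.715
grip_force: 48.6
```

```bash
python3 d.py 62
```

```text
t 8.87 pos [0.4448 0.08   0.057 ] yang 9.76 tilt -1.0 w 0.715 f 48.6 q [-0.39  0.58  0.15  2.33 -0.36  0.24  0.25]
62 delta tool mm [-0.3 -2.1  2. ]
```

Call:
servo_tool --targets '[1,0,0,0,0,1,0,0,0,0,1,0,0,-0.01,0,1,0,0,-0.03,0,1,0,0,-0.04,0,1,0,0,-0.04,0,1,0,0,-0.02,0,1,0,0,0,0,1,0,0,0,0]'

```text
t: 9.62
tool_pos: [0.4443, 0.0801, 0.197]
tool_rot: [0.644, 0.765, 0.001, 0.0]
force: [0.2, 0.4, -2.6]
gripper_width: 0.716
grip_force: 50.3
```

```bash
python3 d.py m62
```

```text
t 9.62 pos [0.4443 0.0801 0.197 ] yang 9.77 tilt -1.0 w 0.716 f 50.3 q [-0.58  0.32  0.37  2.25 -0.21  0.6   0.12]
m62 delta tool mm [ 76.1 187.2 124.5]
```

Call:
servo_tool --targets '[1,0.004,0.01,0,0,1,0.009,0.022,0,0,1,0.01,0.025,0,0,1,0.01,0.025,0,0,1,0.01,0.025,0,0,1,0.01,0.025,0,0,1,0.009,0.022,0,0,1,0.008,0.018,0.005,0,1,0.006,0.015,0.01,0,1,0,0,0.02,0,1,0,0,0.02,0,1,0,0,0,0]'

```text
t: 10.62
tool_pos: [0.6113, 0.186, 0.1342]
tool_rot: [0.644, 0.765, -0.005, -0.003]
force: [-1.3, 0.7, -3.5]
gripper_width: 0.717
grip_force: 50.2
```

Call:
servo_tool --targets '[1,0,0,0.02,0,1,0,0,0.015,0,1,0,0,0,0,1,0,0,0,0]'

```text
t: 10.95
tool_pos: [0.6144, 0.186, 0.1047]
tool_rot: [0.645, 0.765, -0.002, -0.001]
force: [-0.4, 0.1, -2.7]
gripper_width: 0.715
grip_force: 50.2
```

```bash
python3 d.py m62
```

```text
t 10.95 pos [0.6144 0.186  0.1047] yang 9.73 tilt -1.0 w 0.715 f 50.2 q [-0.56  0.66  0.29  1.89 -0.3   0.63  0.09]
m62 delta tool mm [ 0.8  2.  31.7]
```

Call:
servo_tool --targets '[1,0.0005,0.001,0.01,0,1,0,0,0.01,0,1,0,0,0.006,0,1,0,0,0,0,1,0,0,0,0,1,0,0,0,0]'

```text
t: 11.45
tool_pos: [0.6167, 0.1869, 0.0805]
tool_rot: [0.645, 0.765, 0.0, 0.0]
force: [-0.0, 0.2, -2.8]
gripper_width: 0.713
grip_force: 50.2
```

```bash
python3 d.py m62
```

```text
t 11.45 pos [0.6167 0.1869 0.0805] yang 9.74 tilt -1.0 w 0.713 f 50.2 q [-0.55  0.7   0.27  1.9  -0.32  0.58  0.1 ]
m62 delta tool mm [ 0.2 -0.5  7.5]
```

Call:
servo_tool --targets '[1,0,0,0.004,0,1,0,0,0.003,0,1,0,0,0,0,1,0,0,0,0,1,0,0,0,0,0.25,0,0,0,0,0.1,0,0,0,0,0,0,0,0,0,0,0,0,0,0,0,0,0,0,0,0,0,0,0,0]'

```text
t: 12.37
tool_pos: [0.6167, 0.187, 0.0735]
tool_rot: [0.645, 0.765, 0.0, 0.0]
force: [0.2, 0.1, 0.0]
gripper_width: 1.001
grip_force: 0.0
```

Call:
servo_tool --targets '[0,0,0,-0.01,0,0,0,0,-0.02,0,0,0,0,-0.03,0,0,0,0,-0.03,0,0,0,0,-0.03,0,0,0,0,0,0,0,0,0,0,0]'

```text
t: 12.95
tool_pos: [0.6181, 0.1872, 0.1963]
tool_rot: [0.645, 0.765, 0.002, 0.001]
force: [-0.3, 0.5, -1.4]
gripper_width: 1.002
grip_force: 0.0
```

```bash
python3 d.py m62 38
```

```text
t 12.95 pos [0.6181 0.1872 0.1963] yang 9.73 tilt -1.0 w 1.002 f 0.0 q [-0.6   0.55  0.35  1.84 -0.25  0.79  0.05]
m62 delta tool mm [ -0.   -2.7 123.3]
38 delta tool mm [-243.2 -228.3  179.8]
```

Call:
servo_tool --targets '[0,-0.015,-0.014,0,0,0,-0.026,-0.024,0,0,0,-0.026,-0.024,0,0,0,-0.026,-0.024,0,0,0,-0.026,-0.024,0,0,0,-0.026,-0.024,0.01,0,0,-0.026,-0.024,0.01,0,0,-0.026,-0.024,0.01,0,0,-0.026,-0.024,0.01,0,0,-0.02,-0.022,0.01,0,0,0,0,0.01,0,0,0,0,0,0]'

```text
t: 13.95
tool_pos: [0.4292, -0.0925, 0.1315]
tool_rot: [0.646, 0.763, -0.002, -0.002]
force: [0.7, -0.0, -0.0]
gripper_width: 0.999
grip_force: 0.0
```

Call:
servo_tool --targets '[0,0,0,0.02,0,0,0,0,0,0]'

```text
t: 14.12
tool_pos: [0.4321, -0.0901, 0.1116]
tool_rot: [0.644, 0.765, -0.001, -0.002]
force: [0.0, -0.2, 0.3]
gripper_width: 1.001
grip_force: 0.0
```

```bash
python3 d.py 38; python3 - <<'E'
from h import *
s=ctrl.snapshot("top")
for l in lids(s):
    p=ray(s,l[:2],.126)
    if abs(p[0]-.62)<.03 and abs(p[1]-.187)<.03: print(np.round(l,1), p-np.array([.6161,.187]))
E
```

```text
t 14.12 pos [ 0.4321 -0.0901  0.1116] yang 9.81 tilt -1.0 w 1.001 f 0.0 q [-0.09  0.47  0.25  2.33 -0.32  0.38  0.6 ]
38 delta tool mm [-1.2  3.2 96.6]
[178.5 170.2 289. ] [-9.53809615e-04 -3.82480897e-05]
```

Call:
servo_tool --targets '[0,-0.001,0.002,0.02,0,0,0,0,0.025,0,0,0,0,0.025,0,0,0,0,0.017,0,0,0,0,0.009,0,0,0,0,0,0,0.3,0,0,0,0,0.5,0,0,0,0,1,0,0,0,0,1,0,0,0,0,1,0,0,0,0,1,0,0,0,0]' --squeeze 30

```text
t: 15.17
tool_pos: [0.4356, -0.0918, 0.0184]
tool_rot: [0.644, 0.765, 0.001, 0.001]
force: [0.1, 0.6, 5.9]
gripper_width: 0.434
grip_force: 29.4
```

Call:
servo_tool --targets '[1,0,0,0,0,1,0,0,0,0,1,0,0,0,0]'

```text
t: 15.42
tool_pos: [0.4355, -0.0918, 0.0184]
tool_rot: [0.644, 0.765, 0.001, 0.001]
force: [-0.5, 1.2, 6.2]
gripper_width: 0.436
grip_force: 29.4
```

```bash
python3 d.py 38
```

```text
t 15.42 pos [ 0.4355 -0.0918  0.0184] yang 9.75 tilt -1.0 w 0.436 f 29.4 q [ 0.04  0.66  0.08  2.35 -0.4   0.13  0.68]
38 delta tool mm [ 1.2 -0.3  3.4]
```

Call:
servo_tool --targets '[1,0,0,-0.01,0,1,0,0,-0.03,0,1,0,0,-0.04,0,1,0,0,-0.03,0,1,0,0,0,0,1,0,0,0,0]'

```text
t: 15.92
tool_pos: [0.4361, -0.0917, 0.1296]
tool_rot: [0.644, 0.765, 0.002, 0.002]
force: [0.2, -0.9, -0.2]
gripper_width: 0.434
grip_force: 30.3
```

```bash
python3 d.py m38
```

```text
t 15.92 pos [ 0.4361 -0.0917  0.1296] yang 9.76 tilt -1.0 w 0.434 f 30.3 q [-0.12  0.44  0.3   2.32 -0.31  0.42  0.61]
m38 delta tool mm [-43.8 224.   97.8]
```

Call:
servo_tool --targets '[1,-0.002,0.012,0,0,1,-0.005,0.026,0,0,1,-0.005,0.026,0,0,1,-0.005,0.026,0,0,1,-0.005,0.026,0,0,1,-0.005,0.026,0,0,1,-0.005,0.026,0,0,1,-0.005,0.026,0.005,0,1,-0.005,0.021,0.01,0,1,-0.001,0.008,0.02,0,1,0,0,0.02,0,1,0,0,0,0]'

```text
t: 16.92
tool_pos: [0.6594, -0.0951, 0.0663]
tool_rot: [0.644, 0.765, -0.002, -0.004]
force: [-0.5, 1.5, -1.3]
gripper_width: 0.437
grip_force: 30.4
```

Call:
servo_tool --targets '[1,0,0,0.01,0,1,0,0,0,0,1,0,0,0,0]'

```text
t: 17.17
tool_pos: [0.6615, -0.0966, 0.062]
tool_rot: [0.645, 0.764, -0.0, -0.0]
force: [0.0, -0.7, -0.2]
gripper_width: 0.433
grip_force: 30.4
```

```bash
python3 d.py m38
```

```text
t 17.17 pos [ 0.6615 -0.0966  0.062 ] yang 9.72 tilt -1.0 w 0.433 f 30.4 q [-0.11  0.75  0.28  1.85 -0.34  0.59  0.56]
m38 delta tool mm [-0.8  3.2 29. ]
```

Call:
servo_tool --targets '[1,-0.0008,0.002,0.01,0,1,0,0,0.008,0,1,0,0,0.004,0,1,0,0,0,0,1,0,0,0,0]'

```text
t: 17.58
tool_pos: [0.6638, -0.0968, 0.04]
tool_rot: [0.645, 0.765, -0.0, -0.0]
force: [-0.2, 0.3, -0.5]
gripper_width: 0.435
grip_force: 30.4
```

```bash
python3 d.py m38
```

```text
t 17.58 pos [ 0.6638 -0.0968  0.04  ] yang 9.74 tilt -1.0 w 0.435 f 30.4 q [-0.1   0.78  0.26  1.85 -0.35  0.56  0.57]
m38 delta tool mm [-0.3  0.9  7. ]
```

Lower 5 mm (to about 35 mm), then release.

Call:
servo_tool --targets '[1,0,0.0005,0.003,0,1,0,0,0.002,0,1,0,0,0,0,1,0,0,0,0,0.5,0,0,0,0,0.4,0,0,0,0,0.2,0,0,0,0,0,0,0,0,0,0,0,0,0,0,0,0,0,0,0,0,0,0,0,0]'

```text
t: 18.5
tool_pos: [0.6647, -0.0968, 0.0354]
tool_rot: [0.645, 0.765, 0.0, 0.0]
force: [0.2, -0.2, 0.2]
gripper_width: 0.998
grip_force: 0.0
```

Call:
servo_tool --targets '[0,0,0,-0.01,0,0,0,0,-0.02,0,0,0,0,-0.03,0,0,0,0,-0.03,0,0,0,0,-0.02,0,0,0,0,0,0,0,0,0,0,0]'

```text
t: 19.08
tool_pos: [0.6657, -0.0971, 0.1476]
tool_rot: [0.645, 0.765, 0.001, 0.002]
force: [-0.9, 0.3, -0.2]
gripper_width: 1.001
grip_force: 0.0
```

```bash
python3 d.py m38 46
```

```text
t 19.08 pos [ 0.6657 -0.0971  0.1476] yang 9.74 tilt -1.0 w 1.001 f 0.0 q [-0.15  0.64  0.34  1.81 -0.3   0.74  0.52]
m38 delta tool mm [  0.4  -1.3 114.6]
46 delta tool mm [ -94.3 -239.   121.8]
```

Call:
servo_tool --targets '[0,-0.004,-0.01,0,0,0,-0.01,-0.027,0,0,0,-0.011,-0.028,0,0,0,-0.011,-0.028,0,0,0,-0.011,-0.028,0,0,0,-0.011,-0.028,0,0,0,-0.011,-0.028,0,0,0,-0.011,-0.028,0,0,0,-0.01,-0.022,0,0,0,-0.004,-0.012,0,0,0,0,0,0.01,0,0,0,0,0,0]'

```text
t: 20.08
tool_pos: [0.444, -0.2292, 0.1336]
tool_rot: [0.645, 0.764, -0.0, -0.001]
force: [1.1, -0.6, 0.4]
gripper_width: 0.998
grip_force: 0.0
```

Call:
servo_tool --targets '[0,0,0,0.015,0,0,0,0,0,0]'

```text
t: 20.25
tool_pos: [0.4458, -0.2279, 0.1182]
tool_rot: [0.643, 0.766, -0.0, -0.002]
force: [0.0, 0.3, 1.0]
gripper_width: 0.999
grip_force: 0.0
```

```bash
python3 d.py 46; python3 - <<'E'
from h import *
s=ctrl.snapshot("top")
for l in lids(s):
    p=ray(s,l[:2],.066)
    if abs(p[0]-.6648)<.03 and abs(p[1]+.0969)<.03: print(np.round(l,1), p-np.array([.6648,-.0969]))
E
```

```text
t 20.25 pos [ 0.4458 -0.2279  0.1182] yang 9.92 tilt -1.0 w 0.999 f 0.0 q [ 0.17  0.51  0.28  2.2  -0.3   0.47  0.87]
46 delta tool mm [-2.9  0.5 93.2]
[314.1 151.1 107. ] [0.00031953 0.00154529]
```

Call:
servo_tool --targets '[0,-0.0024,0,0.02,0,0,0,0,0.025,0,0,0,0,0.025,0,0,0,0,0.016,0,0,0,0,0.006,0,0,0,0,0,0,0.25,0,0,0,0,0.4,0,0,0,0,1,0,0,0,0,1,0,0,0,0,1,0,0,0,0,1,0,0,0,0]' --squeeze 30

```text
t: 21.3
tool_pos: [0.4463, -0.2325, 0.0294]
tool_rot: [0.644, 0.765, 0.0, 0.001]
force: [-0.2, 0.3, 7.6]
gripper_width: 0.528
grip_force: 30.2
```

Call:
servo_tool --targets '[1,0,0,0,0,1,0,0,0,0,1,0,0,0,0]'

```text
t: 21.55
tool_pos: [0.4463, -0.2325, 0.0294]
tool_rot: [0.645, 0.765, 0.0, 0.001]
force: [1.0, 0.7, 7.5]
gripper_width: 0.531
grip_force: 30.2
```

```bash
python3 d.py 46
```

```text
t 21.55 pos [ 0.4463 -0.2325  0.0294] yang 9.74 tilt -1.0 w 0.531 f 30.2 q [ 0.28  0.67  0.16  2.23 -0.38  0.27  0.94]
46 delta tool mm [1.9 0.7 4.4]
```

Call:
servo_tool --targets '[1,0,0,-0.01,0,1,0,0,-0.03,0,1,0,0,-0.04,0,1,0,0,-0.04,0,1,0,0,0,0,1,0,0,0,0]'

```text
t: 22.05
tool_pos: [0.4467, -0.2328, 0.1511]
tool_rot: [0.644, 0.765, 0.001, 0.003]
force: [-0.2, 0.6, -1.7]
gripper_width: 0.532
grip_force: 31.4
```

```bash
python3 d.py m46
```

```text
t 22.05 pos [ 0.4467 -0.2328  0.1511] yang 9.75 tilt -1.0 w 0.532 f 31.4 q [ 0.14  0.46  0.33  2.18 -0.28  0.54  0.85]
m46 delta tool mm [193.3 237.4 108.7]
```

Call:
servo_tool --targets '[1,0.009,0.012,0,0,1,0.021,0.025,0,0,1,0.022,0.027,0,0,1,0.022,0.027,0,0,1,0.022,0.027,0,0,1,0.022,0.027,0,0,1,0.022,0.027,0,0,1,0.022,0.027,0,0,1,0.02,0.026,0,0,1,0.01,0.012,0.01,0,1,0,0,0.02,0,1,0,0,0,0]'

```text
t: 23.05
tool_pos: [0.6429, -0.0011, 0.1134]
tool_rot: [0.643, 0.765, -0.003, -0.004]
force: [-2.1, -0.8, -1.8]
gripper_width: 0.531
grip_force: 31.4
```

Call:
servo_tool --targets '[1,0,0,0.03,0,1,0,0,0.02,0,1,0,0,0,0,1,0,0,0,0]'

```text
t: 23.38
tool_pos: [0.644, -0.0044, 0.0671]
tool_rot: [0.645, 0.764, -0.002, -0.002]
force: [-0.3, 1.1, -0.4]
gripper_width: 0.535
grip_force: 31.3
```

```bash
python3 d.py m46
```

```text
t 23.38 pos [ 0.644  -0.0044  0.0671] yang 9.62 tilt -1.0 w 0.535 f 31.3 q [-0.26  0.72  0.3   1.9  -0.36  0.57  0.44]
m46 delta tool mm [ 1.3  5.  24. ]
```

Call:
servo_tool --targets '[1,0.001,0.003,0.008,0,1,0,0,0.005,0,1,0,0,0.002,0,1,0,0,0,0,1,0,0,0,0]'

```text
t: 23.8
tool_pos: [0.6495, -0.0014, 0.0537]
tool_rot: [0.644, 0.765, 0.0, 0.0]
force: [0.1, -0.0, -1.1]
gripper_width: 0.532
grip_force: 31.3
```

```bash
python3 d.py m46
```

```text
t 23.8 pos [ 0.6495 -0.0014  0.0537] yang 9.75 tilt -1.0 w 0.532 f 31.3 q [-0.26  0.74  0.29  1.9  -0.37  0.55  0.44]
m46 delta tool mm [-0.7 -1.  10.7]
```

Lower about 7.5 mm, release, retreat.

Call:
servo_tool --targets '[1,0,-0.0008,0.004,0,1,0,0,0.0035,0,1,0,0,0,0,1,0,0,0,0,0.4,0,0,0,0,0.3,0,0,0,0,0.1,0,0,0,0,0,0,0,0,0,0,0,0,0,0,0,0,0,0,0,0,0,0,0,0]'

```text
t: 24.72
tool_pos: [0.6485, -0.0016, 0.0459]
tool_rot: [0.645, 0.765, 0.0, 0.0]
force: [0.4, 0.5, -0.7]
gripper_width: 1.005
grip_force: 0.0
```

Call:
servo_tool --targets '[0,0,0,-0.01,0,0,0,0,-0.02,0,0,0,0,-0.03,0,0,0,0,-0.03,0,0,0,0,-0.03,0,0,0,0,-0.02,0,0,0,0,0,0]'

```text
t: 25.3
tool_pos: [0.6519, -0.0022, 0.1918]
tool_rot: [0.645, 0.764, 0.003, 0.004]
force: [1.4, -1.1, 0.9]
gripper_width: 1.001
grip_force: 0.0
```

Call:
servo_tool --targets '[0,0,-0.02,0,0,0,0,-0.03,0,0,0,0,-0.03,0,0,0,0,-0.03,0,0,0,0,-0.03,0,0,0,0,-0.03,0,0,0,0,-0.02,0,0,0,0,0,0,0,0,0,0,0,0,0,0,0,0,0]'

```text
t: 26.13
tool_pos: [0.4625, -0.0335, 0.1862]
tool_rot: [0.644, 0.765, 0.001, 0.001]
force: [0.7, -0.2, 0.3]
gripper_width: 1.002
grip_force: 0.0
```

```bash
python3 - <<'E'
from h import *
s=ctrl.snapshot("top"); q=ctrl.snapshot("scene")
T={'38':(.6648,-.0969,.066),'46':(.6486,-.0023,.086),'54':(.6324,.0923,.106),'62':(.6161,.187,.126)}
for n,t in T.items():
    for k,c in(("top",s),("scene",q)):
        for l in lids(c):
            d=ray(c,l[:2],t[2])-t[:2]
            if np.hypot(*d)<.03: print(n,k,(1000*d).round(1))
cv2.imwrite("pics/end.png",cv2.vconcat([s["color"][60:300,60:460],q["color"][90:360,80:480]])[:,:,::-1])
E
```

```text
38 top [0.2 1.4]
38 scene [-1.8  1. ]
46 top [0.4 2.8]
46 scene [-1.6  2.9]
54 top [ 1.2 -1.5]
54 scene [-0.8 -1.3]
62 top [-1. -0.]
62 scene [-2.6  0.4]
```

View pics/end.png

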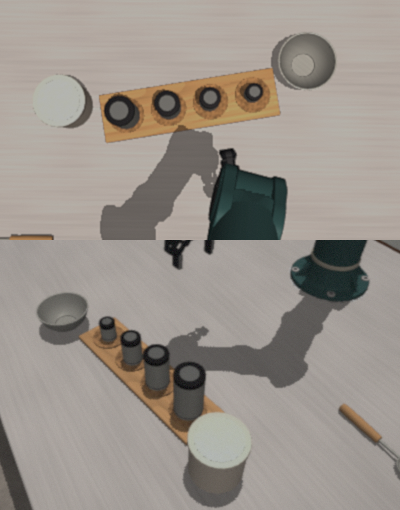

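The picture shows all four tins upright on their mats, from the smallest at the bowl to the largest at the tub. Both views put each centre within about 3 mm of its mat, so I'm handing in.

```bash
python3 -c "
from plant import ctrl
print(ctrl.finish_job())"
```

```text
the job is handed in; nothing more can be done
None
```

The job is handed in: the four tins stand upright on their mats in order, 38 mm by the bowl to 62 mm by the tub, each measured within about 3 mm of its mat's centre, with the bowl and tub never touched; the hand-in gave no verdict.

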